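# Sweep walnut halves through the prep board's opening into its catch drawer

### The arm

A 7-joint arm with a two-finger parallel gripper is mounted at the origin on a cart in front of the work surface, level with it; the furniture and walls round the work are solid. World frame = base frame: x ahead of the robot, y to its left, z up, the work surface at z = 0. Lengths are in m, angles in rad, forces in N, time in s.
With the tool pointing down it reaches from about 0.4 to 0.85 m from the base axis. Payload 10.4 kg.
Tool frame: the origin (TCP) lies midway between the tips of the shut fingers; the grasp point (between the pads) lies 19 mm behind it; z points along the fingers, y is the line along which they close (so a half turn about z gives the same grasp; the last joint's range is limited). The gripper opens to 85 mm and grips with 20 to 120 N. Pads are 22 mm wide; open, the fingers measure 114 mm over their backs; the gripper's body (76 mm by 85 mm) begins 54 mm behind the grasp point. The pads swing forward as they close: fully open they stand 13 mm farther back than shut.
Start: joints at [1.188, 0.332, -0.065, 1.46, 0.022, 1.35, -0.088], TCP at [0.22, -0.585, 0.231] pointing down, gripper open.
Joint ranges: [-2.6, 2.6], [-0.5, 2.12], [-1.47, 1.34], [0.16, 2.42], [-1.27, 4.41], [0.06, 2.06], [-2.6, 2.6]. Speed limits (rad/s): [2.22, 2.22, 2.79, 2.79, 3.14, 3.14, 3.14].

### API

Orientations are given as a unit quaternion [x, y, z, w].
In Python, from workcell import get_obs, camera, camera_params, hand_in gives the robot as it stands.
- The arm moves only by the tool carry_out, never from a script. Its argument "commands" is a list that holds one entry, the list of rows, each a list of 6 numbers: the shift along the tool's x, y, z in units of 40 mm (1.0 is 40 mm), then the turn, a rotation vector about the tool's x, y, z in units of 6 degrees (1.0 is 6 degrees). In form: [[[x, y, z, ax, ay, az], ...]]. A call has 1 to 20 rows; each row shifts and turns the commanded pose from where the row before left it, along the tool's axes as they then stand; what a row does not reach is not made up. A row lasts 1/12 s, in which the tool goes at most 41.7 mm and 7.16 degrees, less where a joint would pass 70% of its speed; a pose out of reach is approached as far as the arm can. A call is refused whole if a number of a shift passes 1 or a number of a turn 1, either way. A call with a gripper value outside its range is refused whole. "hand" is the closure, from -1 (fully open) to 1 (shut), set as the call begins (left out, the last holds). The fingers move at their own pace and stop on an object; "force" is the grip in N (left out, the last holds). Time passes only in rows, so rows that do not move let the fingers close. It gives the time, the measured TCP pose, the force, the opening and the grip force at its end, in the units of the state.
- get_obs(): the state, without advancing time (a new reading comes with each control period).
- camera(name): name is "scene" or "top"; returns the picture (480x640x3 uint8, red, green, blue); there is no depth.
- camera_params(name): a dict with "mtx" (3x3 intrinsics, pixels), "k1" (the pictures are not rectified: a ray, as slopes to the right and down, at radius r is drawn at 1 + k1 r^2 times it, then the intrinsics apply), "R" (3x3) and "t" (3): a world point X has camera coordinates R X + t. Camera axes: x right, y down, z forward; pixel columns grow to the right and rows downward; lengths in m; the calibration is good to about 2 mm. A picture is of the moment at which its call begins. camera_params takes no time and is no camera call.
- hand_in(): hands the job in; it is judged then, once.
The state is a dict: "clock": time; "joint_pos": joint angles; "joint_velocities": joint speeds; "tau": joint torques, N m; "position": TCP position; "ee_rot": TCP orientation; "ft_force": force on the tool from outside, world axes, zero at the start; "torque": the same for the moment, N m; "grip_width": opening from 0.0 (shut) to 1.0 (fully open); "grasp_force": force on a finger pad.
Only numpy, scipy, OpenCV 4.12 (cv2) and the standard library are available. Lean on these libraries where they do the work, as an engineer would, in place of code of your own. Each camera call takes 0.05 s, during which the arm holds its last target. There are 200 camera calls.

### The job

The catch drawer of the wooden prep board was left pulled out at the board's left end. Push the drawer fully home, so that it sits under the opening in the board, then sweep all four walnut halves across the board with your fingers so that they drop through the opening into the drawer. Only push and sweep: do not lift the walnuts, and leave the spice jar on the board and the two jars standing round it undisturbed.

Things in the scene. Friction and masses are not known exactly. Their poses are not given: they have to be found in the camera images.
- prep_board: wooden prep board, fixed: 230 mm along its x (depth), 440 mm along its y (length), flat top 58 mm above the worktop; a rim all round it is 11 mm wide and 8 mm higher. Origin: centre of its underside, on the worktop; z up; +y towards the end with the opening and drawer (the robot's left), x away from the robot; turned by up to 0.2 rad. Hollow below.
- opening (a point): centre of the rectangular opening in the board, level with its top, 147.5 mm from the board's centre along +y. It is 160 mm long along the board's x (80 mm to either side) and 65 mm wide along its y; a 29 mm strip of top remains between it and the rim at the +y end. Axes as the board's.
- catch_drawer (a joint): how far the drawer is pulled out, m: 0 = fully home (at its stop, front flush with the board's end, pan under the whole opening), at most 0.11. It slides out along the board's +y; pushing along -y closes it; friction about 2 N, it stays where it is left. It starts 75 to 100 mm out: walnuts would then drop past it.
- drawer_pull (a point): middle of the drawer's bar pull: steel bar, 10 mm diameter, 90 mm along the board's x, level, its axis 22 mm above the worktop and 25.5 mm in front (+y) of the drawer's wooden front (198 mm wide, 4 to 41 mm above the worktop). Moves with the drawer; when home it is 245.5 mm from the board's centre along +y. Axes as the board's.
- drawer_in (a point): centre of the inner floor of the drawer's open steel pan, 6 mm above the worktop; inside 182 mm along the board's x, 99 mm along its y, 33 mm deep. Moves with the drawer; when home it is 157.5 mm from the board's centre along +y. Axes as the board's.
- walnut_1: shelled walnut half, brown, furrowed dome with a flat underside, 33 x 28 mm and 13 mm high, 10 to 17 g; lies loose on the board's top, flat side down, about 15 mm or more short of the opening. Origin: centre of the flat underside; x along its length, z up at the start.
- walnut_2: shelled walnut half, brown, furrowed dome with a flat underside, 33 x 28 mm and 13 mm high, 10 to 17 g; lies loose on the board's top, flat side down, about 15 mm or more short of the opening. Origin: centre of the flat underside; x along its length, z up at the start.
- walnut_3: shelled walnut half, brown, furrowed dome with a flat underside, 33 x 28 mm and 13 mm high, 10 to 17 g; lies loose on the board's top, flat side down, about 15 mm or more short of the opening. Origin: centre of the flat underside; x along its length, z up at the start.
- walnut_4: shelled walnut half, brown, furrowed dome with a flat underside, 33 x 28 mm and 13 mm high, 10 to 17 g; lies loose on the board's top, flat side down, about 15 mm or more short of the opening. Origin: centre of the flat underside; x along its length, z up at the start.
- spice_jar: upright spice jar, 46 mm diameter, 106 mm high, green cap; stands on the board's top near its -y (right) end, more than 80 mm from every walnut; leave it. Origin: centre of its base.
- nut_jar: squat jar with a pale cap, 64 mm diameter, 97 mm high; stands on the worktop behind the board; leave it. Origin: centre of its base.
- lidded_jar: squat jar with a black cap, 63 mm diameter, 94 mm high; stands on the worktop to the right of the board; leave it. Origin: centre of its base.

How it is judged:
By the outcome, as a careful person would: the job done as asked, in the order asked, and still so for the second after the job is handed in, with the robot touching nothing.
It also fails if it takes over 64 s, if anything falls off the work surface, if the arm or the gripper's body presses on something with over 40 N, if the wrist force passes 120 N, or if a joint passes its speed limit or range.

## Working session

There is one attempt and no reset: what is moved stays moved. The work goes in short steps, Python scripts to look and compute and a tool call to move; the robot and the scene stay as the last step left them, time stands still between calls to the robot, and variables do not carry over. Pictures are saved under pics/ and viewed, at most 10 in all, crops included, and the job is handed in when it is done.

Besides the shell and the picture viewer there is one more tool, called after "Request:" in YAML: its name, and indented under it one key for each argument. carry_out: Moves the arm, as the interface text tells. Its arguments: {"type":"object","properties":{"commands":{"type":"array"},"hand":{"type":"number"},"force":{"type":"number"}},"required":["commands"]}

```bash
mkdir -p pics
python3 - <<'E'
from workcell import *
import cv2
for n in("scene","top"):
    cv2.imwrite(f"pics/{n}0.png",camera(n)[:,:,::-1]); p=camera_params(n); print(n,p)
o=get_obs();print(o)
E
```

```text
scene {'mtx': array([[457.61831421,   0.        , 324.09730485],
       [  0.        , 457.61831421, 242.79633565],
       [  0.        ,   0.        ,   1.        ]]), 'k1': -0.051483799931090514, 'R': array([[-0.52257576, -0.85252784, -0.01052934],
       [-0.64269635,  0.40200973, -0.65217297],
       [ 0.5602285 , -0.33404261, -0.75799707]]), 't': array([0.26837615, 0.43783834, 0.5884965 ])}
top {'mtx': array([[499.75525313,   0.        , 320.90619584],
       [  0.        , 499.75525313, 242.09288625],
       [  0.        ,   0.        ,   1.        ]]), 'k1': -0.09582313427932428, 'R': array([[ 1.67647157e-03, -9.99974256e-01, -6.97683617e-03],
       [-9.82172808e-01, -3.35088069e-04, -1.87979954e-01],
       [ 1.87972777e-01,  7.16760182e-03, -9.82148085e-01]]), 't': array([-0.0528984 ,  0.59216725,  0.88610812])}
{'clock': 0.1, 'joint_pos': array([ 1.18842247,  0.33280299, -0.06462491,  1.46083061,  0.02162904,
        1.34994017, -0.08848252]), 'joint_velocities': array([ 7.48997535e-04, -2.59688720e-04, -1.40735872e-04, -3.21149341e-03,
        1.30921322e-05, -4.35393409e-05,  5.95173584e-04]), 'tau': array([ 3.04156674e-03, -6.26742053e+01,  5.00405801e-02, -3.92429888e+01,
        1.63844763e-02,  7.03750789e-03,  3.83248880e-05]), 'position': array([ 0.21986645, -0.58469175,  0.23061164]), 'ee_rot': array([ 9.83866273e-01,  1.78904284e-01, -1.69579152e-04, -6.20311144e-04]), 'ft_force': array([-1.07743387, -0.2096814 ,  0.2321085 ]), 'torque': array([-0.01007821,  0.01038791,  0.00227821]), 'grasp_force': 0.0, 'grip_width': 0.9997181580486754}
```

View pics/top0.png

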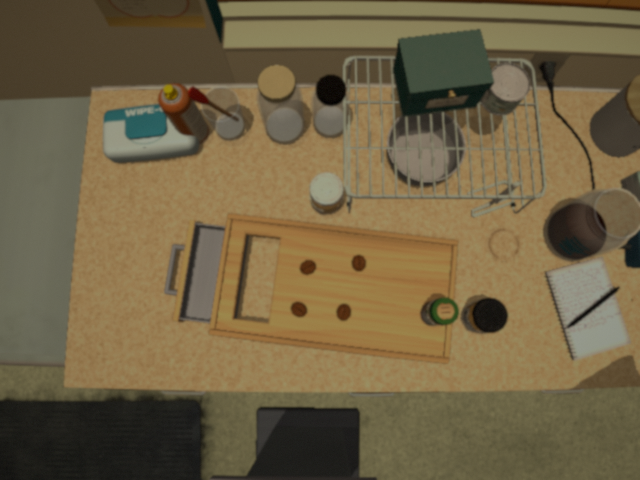

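View pics/scene0.png

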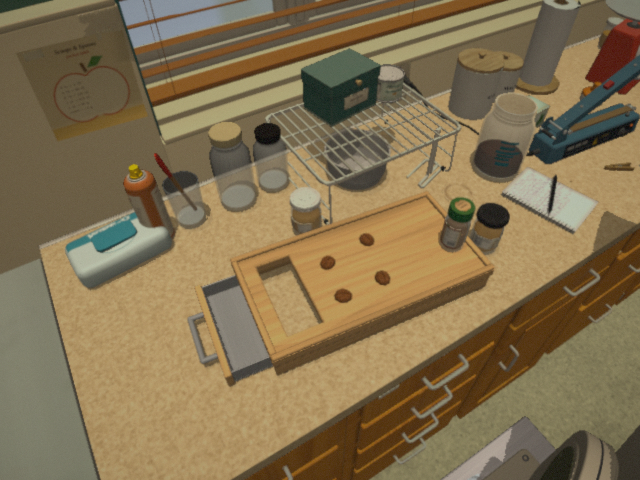

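The top view shows the board with its corners near (229,214), (458,240), (447,360) and (211,334). The opening is around (258,278). The drawer is out to the left, with its pull at about (174,270). The walnuts are at (308,267), (359,263), (299,309) and (344,312), and the spice jar is at (443,311). The scene view agrees.

```bash
cat > h.py <<'E'
import numpy as np, cv2
from workcell import *
from scipy.spatial.transform import Rotation as Ro
def cast(n,uv,z):
    p=camera_params(n); uv=np.atleast_2d(np.array(uv,float))
    d=cv2.undistortPoints(uv[:,None],p["mtx"],np.array([p["k1"],0,0,0,0.]))[:,0]
    d=np.c_[d,np.ones(len(d))]@p["R"]; c=-p["R"].T@p["t"]
    return c+d*((z-c[2])/d[:,2])[:,None]
def nuts(n,img,z=.062):
    h=cv2.cvtColor(img,cv2.COLOR_RGB2HSV); 
    g=img.astype(int); m=((g[...,0]<125)&(g[...,0]>g[...,2]+15)&(h[...,0]<20)).astype(np.uint8)
    k,l,s,c=cv2.connectedComponentsWithStats(m)
    return [(c[i].round(1),s[i,4],cast(n,c[i],z)[0].round(4)) for i in range(1,k) if 20<s[i,4]<600]
E
python3 - <<'E'
from h import *
A=camera("top")
C=cast("top",[(229,214),(458,240),(447,360),(211,334)],.066)
print(C.round(3)); print([np.linalg.norm(C[i]-C[i-1]).round(3) for i in range(4)])
ctr=C.mean(0); print("ctr",ctr, "ang y from edges",[np.arctan2(-(a-b)[0],(a-b)[1]) for a,b in((C[0],C[1]),(C[3],C[2]))],[np.arctan2((a-b)[1],(a-b)[0]) for a,b in((C[0],C[3]),(C[1],C[2]))])
print("opening",cast("top",[(249,234),(281,237),(270,322),(235,318)],.058).round(3))
print("pull",cast("top",[(180,245),(170,294)],.022))
for n in("top","scene"):
    for r in nuts(n,camera(n)):
        if .3<r[2][0]<.75 and abs(r[2][1])<.3: print(n,*r)
print("spice cap",cast("top",(444,311),.164),"nut",cast("top",(326,190),.097),"lid",cast("top",(489,315),.094))
I=cv2.resize(A[195:375,150:470,::-1],None,fx=2.5,fy=2.5,interpolation=cv2.INTER_CUBIC);cv2.imwrite("pics/c1.png",I)
E
```

```text
[[ 0.644  0.122  0.066]
 [ 0.594 -0.31   0.066]
 [ 0.374 -0.28   0.066]
 [ 0.42   0.147  0.066]]
[np.float64(0.226), np.float64(0.434), np.float64(0.222), np.float64(0.429)]
ctr [ 0.50826805 -0.08011566  0.066     ] ang y from edges [np.float64(-0.11546697206183473), np.float64(-0.10720738166532266)] [np.float64(-0.11250930020266588), np.float64(-0.13420117579683705)]
opening [[0.607 0.084 0.058]
 [0.602 0.023 0.058]
 [0.443 0.041 0.058]
 [0.45  0.105 0.058]]
pull [[0.59279306 0.22571766 0.022     ]
 [0.49613549 0.24042933 0.022     ]]
top [401.9 170.6] 34 [ 0.7318 -0.2085  0.062 ]
top [440.8 179.4] 80 [ 0.7143 -0.2834  0.062 ]
top [402.1 179.9] 40 [ 0.713  -0.2084  0.062 ]
top [415.1 178.4] 24 [ 0.7161 -0.2337  0.062 ]
top [414.7 185.9] 35 [ 0.701  -0.2322  0.062 ]
top [427.9 185.9] 29 [ 0.7012 -0.2577  0.062 ]
top [329.5 206.1] 351 [ 0.6607 -0.0686  0.062 ]
top [376. 198.] 23 [ 0.6767 -0.1573  0.062 ]
top [349.8 206.2] 22 [ 0.6605 -0.1071  0.062 ]
top [173. 269.] 507 [0.5396 0.2247 0.062 ]
top [358.3 262.8] 203 [ 0.552  -0.1219  0.062 ]
top [307.5 267. ] 199 [ 0.544  -0.0275  0.062
[... 397 characters left out ...]
7.8] 98 [ 0.6943 -0.1743  0.062 ]
scene [329.5 198.4] 21 [ 0.6886 -0.1214  0.062 ]
scene [315.5 233.9] 202 [ 0.6177 -0.0448  0.062 ]
scene [366.3 239.5] 137 [ 0.5525 -0.1211  0.062 ]
scene [327.1 262.7] 148 [ 0.5442 -0.0262  0.062 ]
scene [381.9 277.8] 163 [ 0.4617 -0.0923  0.062 ]
scene [238.  281.6] 25 [0.5927 0.134  0.062 ]
scene [342.7 295.8] 181 [ 0.4665 -0.0104  0.062 ]
scene [198.9 326.8] 93 [0.5416 0.2299 0.062 ]
scene [226.7 359. ] 21 [0.4623 0.2138 0.062 ]
scene [211.5 361.8] 58 [0.4705 0.2366 0.062 ]
scene [231.3 380. ] 87 [0.4258 0.2221 0.062 ]
spice cap [[ 0.45713512 -0.25413898  0.164     ]] nut [[ 0.68196294 -0.06180612  0.097     ]] lid [[ 0.45311872 -0.35154806  0.094     ]]
```

View pics/c1.png

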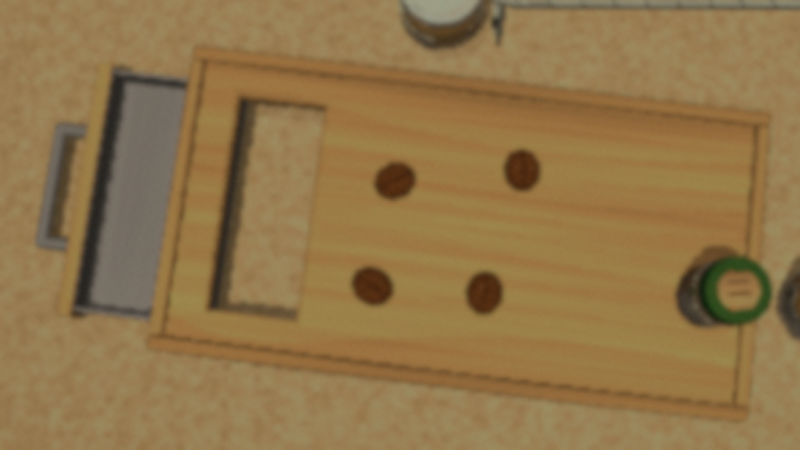

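Measurements agree with the stated sizes: the opening's centre comes out about 147 mm from the board's centre, and the yaw is about -0.115 rad. I'll turn the tool so its x lies along board +y, then move over to the drawer side.

Request:
carry_out:
  commands:
    - [[0, 0, 0, 0, 0, -0.95], [0, 0, 0, 0, 0, -0.95], [0, 0, 0, 0, 0, -0.95], [0, 0, 0, 0, 0, -0.95], [0, 0, 0, 0, 0, -0.95], [0, 0, 0, 0, 0, -0.95], [0, 0, 0, 0, 0, -0.95], [0, 0, 0, 0, 0, -0.95], [0, 0, 0, 0, 0, -0.95], [0, 0, 0, 0, 0, -0.95], [0, 0, 0, 0, 0, -0.95], [0, 0, 0, 0, 0, 0], [0, 0, 0, 0, 0, 0]]
  hand: 0.67
  force: 30

```text
clock: 1.33
position: [0.22, -0.585, 0.2312]
ee_rot: [0.748, 0.663, 0.0, -0.0]
ft_force: [0.6, 0.1, 0.1]
grip_width: 0.167
grasp_force: 0.0
```

Request:
carry_out:
  commands:
    - [[0.6, 0.55, 0, 0, 0, 0], [0.6, 0.55, 0, 0, 0, 0], [0.6, 0.55, 0, 0, 0, 0], [0.6, 0.55, 0, 0, 0, 0], [0.6, 0.55, 0, 0, 0, 0], [0.6, 0.55, 0, 0, 0, 0], [0.6, 0.55, 0, 0, 0, 0], [0.6, 0.55, 0, 0, 0, 0], [0.6, 0.55, 0, 0, 0, 0], [0.6, 0.55, 0, 0, 0, 0], [0.6, 0, 0, 0, 0, 0], [0.6, 0, 0, 0, 0, 0], [0.6, 0, 0, 0, 0, 0], [0.6, 0, 0, 0, 0, 0], [0.6, 0, 0, 0, 0, 0], [0, 0, 0, 0, 0, 0]]

```text
clock: 2.67
position: [0.4819, -0.2477, 0.2318]
ee_rot: [0.746, 0.666, 0.001, -0.0]
ft_force: [0.8, 0.5, 0.4]
grip_width: 0.163
grasp_force: 0.0
```

Request:
carry_out:
  commands:
    - [[0.75, 0.01, 0, 0, 0, 0], [0.75, 0.01, 0, 0, 0, 0], [0.75, 0.01, 0, 0, 0, 0], [0.75, 0.01, 0, 0, 0, 0], [0.75, 0.01, 0, 0, 0, 0], [0.75, 0.01, 0, 0, 0, 0], [0.75, 0.01, 0, 0, 0, 0], [0.75, 0.01, 0, 0, 0, 0], [0.75, 0.01, 0, 0, 0, 0], [0.75, 0.01, 0, 0, 0, 0], [0.75, 0.01, 0, 0, 0, 0], [0.75, 0.01, 0, 0, 0, 0], [0.75, 0.01, 0, 0, 0, 0], [0.75, 0.01, 0, 0, 0, 0], [0.75, 0.01, 0, 0, 0, 0], [0.75, 0.01, 0, 0, 0, 0], [0.75, 0.01, 0, 0, 0, 0], [0.75, 0.01, 0, 0, 0, 0], [0, 0, 0, 0, 0, 0], [0, 0, 0, 0, 0, 0]]

```text
clock: 4.33
position: [0.5499, 0.2843, 0.2308]
ee_rot: [0.747, 0.665, -0.0, -0.001]
ft_force: [0.7, -0.6, 0.6]
grip_width: 0.167
grasp_force: 0.0
```

Run:
```python
from h import *
A=camera("top");o=get_obs();print(o["position"],o["ft_force"],(Ro.from_quat(o["ee_rot"]).as_matrix()).round(3))
cv2.imwrite("pics/t2.png",cv2.resize(A[195:375,100:420,::-1],None,fx=2.5,fy=2.5))
```

```text
[0.55050454 0.28261512 0.23090502] [ 0.30551567 -0.61922263 -1.1206712 ] [[ 0.118  0.993 -0.001]
 [ 0.993 -0.118 -0.   ]
 [-0.    -0.    -1.   ]]
```

View pics/t2.png

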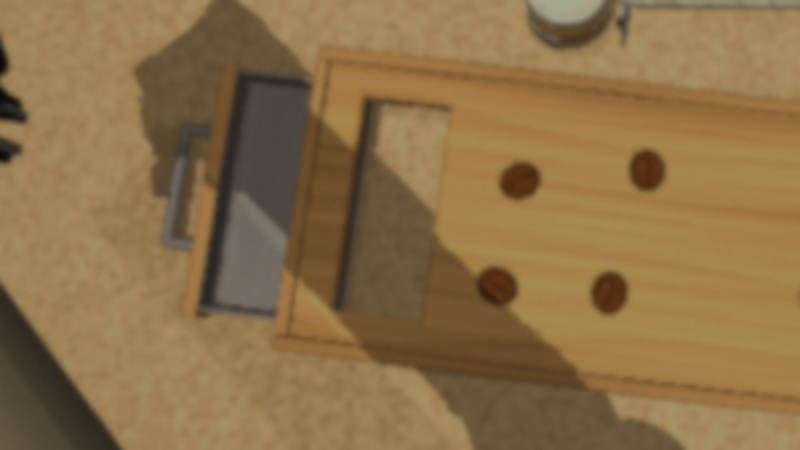

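The bar pull is at about crop (173,185) and the fingers at about (10,140), so they're clear of it in front. Next: lower, then push.

Request:
carry_out:
  commands:
    - [[0, 0, 0.6, 0, 0, 0], [0, 0, 0.6, 0, 0, 0], [0, 0, 0.6, 0, 0, 0], [0, 0, 0.6, 0, 0, 0], [0, 0, 0.6, 0, 0, 0], [0, 0, 0.6, 0, 0, 0], [0, 0, 0.6, 0, 0, 0], [0, 0, 0.6, 0, 0, 0], [0, 0, 0.6, 0, 0, 0], [0, 0, 0, 0, 0, 0], [0, 0, 0, 0, 0, 0]]

```text
clock: 5.3
position: [0.5504, 0.2806, 0.0148]
ee_rot: [0.748, 0.664, -0.001, 0.0]
ft_force: [0.0, 0.6, 0.7]
grip_width: 0.165
grasp_force: 0.0
```

Request:
carry_out:
  commands:
    - [[-0.15, 0, 0, 0, 0, 0], [-0.15, 0, 0, 0, 0, 0], [-0.15, 0, 0, 0, 0, 0], [-0.15, 0, 0, 0, 0, 0], [-0.15, 0, 0, 0, 0, 0], [-0.15, 0, 0, 0, 0, 0], [-0.15, 0, 0, 0, 0, 0], [-0.15, 0, 0, 0, 0, 0], [-0.15, 0, 0, 0, 0, 0], [-0.15, 0, 0, 0, 0, 0], [-0.15, 0, 0, 0, 0, 0], [-0.15, 0, 0, 0, 0, 0], [-0.15, 0, 0, 0, 0, 0], [-0.15, 0, 0, 0, 0, 0], [-0.15, 0, 0, 0, 0, 0], [0, 0, 0, 0, 0, 0], [0, 0, 0, 0, 0, 0]]

```text
clock: 6.72
position: [0.5398, 0.1919, 0.0149]
ee_rot: [0.747, 0.664, -0.001, 0.0]
ft_force: [-0.3, -0.4, 0.3]
grip_width: 0.166
grasp_force: 0.0
```

Request:
carry_out:
  commands:
    - [[-0.05, 0, 0, 0, 0, 0], [-0.05, 0, 0, 0, 0, 0], [-0.05, 0, 0, 0, 0, 0], [-0.05, 0, 0, 0, 0, 0], [-0.05, 0, 0, 0, 0, 0]]

```text
clock: 7.13
position: [0.5385, 0.1832, 0.0151]
ee_rot: [0.747, 0.665, -0.0, -0.0]
ft_force: [-2.1, 2.0, -2.0]
grip_width: 0.164
grasp_force: 1.1
```

Request:
carry_out:
  commands:
    - [[-0.05, 0, 0, 0, 0, 0], [-0.03, 0, 0, 0, 0, 0], [0, 0, 0, 0, 0, 0]]

```text
clock: 7.38
position: [0.5383, 0.181, 0.0153]
ee_rot: [0.747, 0.665, 0.001, -0.001]
ft_force: [1.3, 6.5, -3.8]
grip_width: 0.161
grasp_force: 3.0
```

Request:
carry_out:
  commands:
    - [[-0.04, 0, 0, 0, 0, 0], [-0.04, 0, 0, 0, 0, 0], [0, 0, 0, 0, 0, 0]]

```text
clock: 7.63
position: [0.5382, 0.1808, 0.0155]
ee_rot: [0.746, 0.666, 0.003, -0.002]
ft_force: [4.8, 15.0, -11.2]
grip_width: 0.164
grasp_force: 7.9
```

Run:
```python
from h import *
A=camera("scene")
cv2.imwrite("pics/s3.png",cv2.resize(A[220:420,150:400,::-1],None,fx=3,fy=3))
```

```text
(no output)
```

View pics/s3.png

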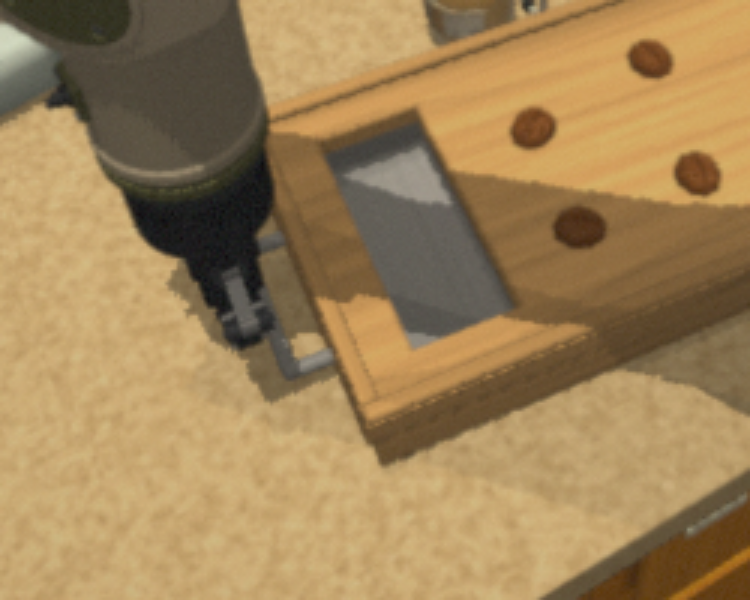

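The drawer is home: it stopped at 15 N, its front is flush, and the pan floor fills the opening (crop 330–510, 130–350). Backing off and lifting.

Request:
carry_out:
  commands:
    - [[0.25, 0, 0, 0, 0, 0], [0.5, 0, 0, 0, 0, 0], [0, 0, -0.6, 0, 0, 0], [0, 0, -0.6, 0, 0, 0], [0, 0, -0.6, 0, 0, 0], [0, 0, -0.6, 0, 0, 0], [0, 0, -0.6, 0, 0, 0], [-0.56, 0.06, 0, 0, 0, 0], [-0.56, 0.06, 0, 0, 0, 0], [-0.56, 0.06, 0, 0, 0, 0], [-0.56, 0.06, 0, 0, 0, 0], [-0.56, 0.06, 0, 0, 0, 0], [-0.56, 0.06, 0, 0, 0, 0], [-0.56, 0.06, 0, 0, 0, 0], [-0.56, 0.06, 0, 0, 0, 0], [-0.56, 0.06, 0, 0, 0, 0], [-0.56, 0.06, 0, 0, 0, 0], [-0.56, 0.06, 0, 0, 0, 0], [-0.56, 0.06, 0, 0, 0, 0], [0, 0, 0, 0, 0, 0]]

```text
clock: 9.35
position: [0.5385, -0.0698, 0.1352]
ee_rot: [0.749, 0.662, -0.001, 0.001]
ft_force: [-0.2, 0.4, -0.6]
grip_width: 0.167
grasp_force: 0.0
```

```bash
cat >> h.py <<'E'
ex,ey=np.array([.9934,-.115]),np.array([.115,.9934]); c0=np.array([.508,-.0805])
def bd(p): d=np.array(p)[:2]-c0; return np.array([d@ex,d@ey]).round(4)
E
python3 - <<'E'
from h import *
o=get_obs();R=Ro.from_quat(o["ee_rot"]).as_matrix();p=o["position"];print(p,bd(p),R.round(4))
for x,y in((.544,-.027),(.552,-.1215),(.4666,-.011),(.4615,-.093)):
    print(bd((x,y)), ((np.r_[x,y,.062]-p)@R/.04).round(3))
E
```

```text
[ 0.53848566 -0.06982777  0.13518949] [0.0291 0.0141] [[ 1.230e-01  9.924e-01 -9.000e-04]
 [ 9.924e-01 -1.230e-01 -3.000e-03]
 [-3.100e-03 -5.000e-04 -1.000e+00]]
[0.0296 0.0573] [1.085 0.006 1.826]
[ 0.0484 -0.0357] [-1.235  0.495  1.833]
[-0.0491  0.0643] [ 1.244 -1.963  1.827]
[-0.0448 -0.0178] [-0.806 -1.838  1.833]
```

Request:
carry_out:
  commands:
    - [[0, 0, 0.4, 0, 0, 0], [0, 0, 0.4, 0, 0, 0], [0, 0, 0.4, 0, 0, 0], [0, 0, 0.4, 0, 0, 0], [0, 0, 0.2, 0, 0, 0], [0, 0, 0, 0, 0, 0]]

```text
clock: 9.85
position: [0.5378, -0.0638, 0.0618]
ee_rot: [0.747, 0.665, -0.001, -0.001]
ft_force: [-1.2, -0.1, 0.6]
grip_width: 0.166
grasp_force: 0.0
```

Request:
carry_out:
  commands:
    - [[0.15, 0, 0, 0, 0, 0], [0.15, 0, 0, 0, 0, 0], [0.15, 0, 0, 0, 0, 0], [0.15, 0, 0, 0, 0, 0], [0.15, 0, 0, 0, 0, 0], [0.15, 0, 0, 0, 0, 0], [0.15, 0, 0, 0, 0, 0], [0.15, 0, 0, 0, 0, 0], [0.15, 0, 0, 0, 0, 0], [0.15, 0, 0, 0, 0, 0], [0.15, 0, 0, 0, 0, 0], [0.15, 0, 0, 0, 0, 0], [0.15, 0, 0, 0, 0, 0], [0.15, 0, 0, 0, 0, 0], [0.15, 0, 0, 0, 0, 0], [0.15, 0, 0, 0, 0, 0], [0.15, 0, 0, 0, 0, 0], [0.15, 0, 0, 0, 0, 0], [0, 0, 0, 0, 0, 0]]

```text
clock: 11.43
position: [0.5513, 0.0454, 0.0632]
ee_rot: [0.746, 0.665, 0.0, -0.0]
ft_force: [-0.6, -0.7, 0.3]
grip_width: 0.165
grasp_force: 0.0
```

Run:
```python
from h import *
o=get_obs();print(o["position"],bd(o["position"]))
A=camera("scene")
cv2.imwrite("pics/s4.png",cv2.resize(A[200:400,200:450,::-1],None,fx=3,fy=3))
```

```text
[0.55130118 0.04539959 0.06316413] [0.0285 0.13  ]
```

View pics/s4.png

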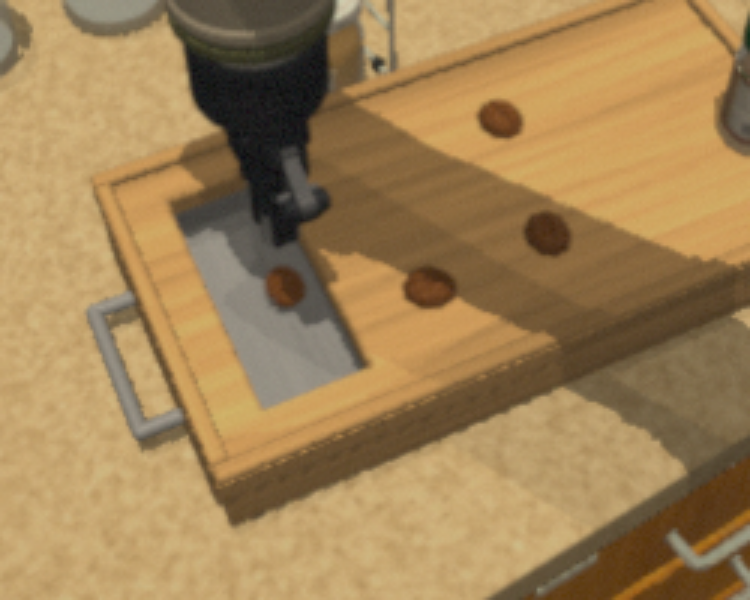

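Walnut 1 is in the pan at crop (285,287), and the other three haven't moved. Next is walnut 3, the near left one.

Request:
carry_out:
  commands:
    - [[0, 0, -0.5, 0, 0, 0], [0, 0, -0.5, 0, 0, 0], [-0.425, -0.32, 0, 0, 0, 0], [-0.425, -0.32, 0, 0, 0, 0], [-0.425, -0.32, 0, 0, 0, 0], [-0.425, -0.32, 0, 0, 0, 0], [-0.425, -0.32, 0, 0, 0, 0], [-0.425, -0.33, 0, 0, 0, 0], [0, 0, 0, 0, 0, 0], [0, 0, 0, 0, 0, 0], [0, 0, 0, 0, 0, 0], [0, 0, 0.35, 0, 0, 0], [0, 0, 0.35, 0, 0, 0], [0, 0, 0.3, 0, 0, 0], [0, 0, 0, 0, 0, 0], [0, 0, 0, 0, 0, 0]]

```text
clock: 12.82
position: [0.4628, -0.0481, 0.0629]
ee_rot: [0.747, 0.665, -0.0, -0.001]
ft_force: [-0.9, -0.5, 0.7]
grip_width: 0.161
grasp_force: 0.0
```

Request:
carry_out:
  commands:
    - [[0.15, 0, 0, 0, 0, 0], [0.15, 0, 0, 0, 0, 0], [0.15, 0, 0, 0, 0, 0], [0.15, 0, 0, 0, 0, 0], [0.15, 0, 0, 0, 0, 0], [0.15, 0, 0, 0, 0, 0], [0.15, 0, 0, 0, 0, 0], [0.15, 0, 0, 0, 0, 0], [0.15, 0, 0, 0, 0, 0], [0.15, 0, 0, 0, 0, 0], [0.15, 0, 0, 0, 0, 0], [0.15, 0, 0, 0, 0, 0], [0.15, 0, 0, 0, 0, 0], [0.15, 0, 0, 0, 0, 0], [0.15, 0, 0, 0, 0, 0], [0.15, 0, 0, 0, 0, 0], [0.15, 0, 0, 0, 0, 0], [0, 0, 0, 0, 0, 0], [0, 0, 0, 0, 0, 0]]

```text
clock: 14.4
position: [0.4747, 0.0529, 0.0632]
ee_rot: [0.747, 0.665, -0.0, -0.0]
ft_force: [0.4, -0.1, -0.0]
grip_width: 0.159
grasp_force: 0.0
```

Run:
```python
from h import *
o=get_obs();print(o["position"],bd(o["position"]))
for r in nuts("scene",camera("scene")):
    b=bd(r[2])
    if abs(b[0])<.1 and abs(b[1])<.2: print(*r,b)
A=camera("scene")
cv2.imwrite("pics/s5.png",cv2.resize(A[200:400,200:450,::-1],None,fx=3,fy=3))
```

```text
[0.47468656 0.05292179 0.06316929] [-0.0484  0.1287]
[366.2 239.7] 122 [ 0.5521 -0.1207  0.062 ] [ 0.0484 -0.0349]
[269.8 264.6] 138 [0.597  0.0671 0.062 ] [0.0714 0.1569]
[381.7 277.8] 144 [ 0.4618 -0.0918  0.062 ] [-0.0446 -0.0165]
[291.8 295.2] 197 [0.5151 0.0653 0.062 ] [-0.0097  0.1457]
[303.2 316.7] 193 [0.4661 0.0701 0.062 ] [-0.0589  0.1448]
```

View pics/s5.png

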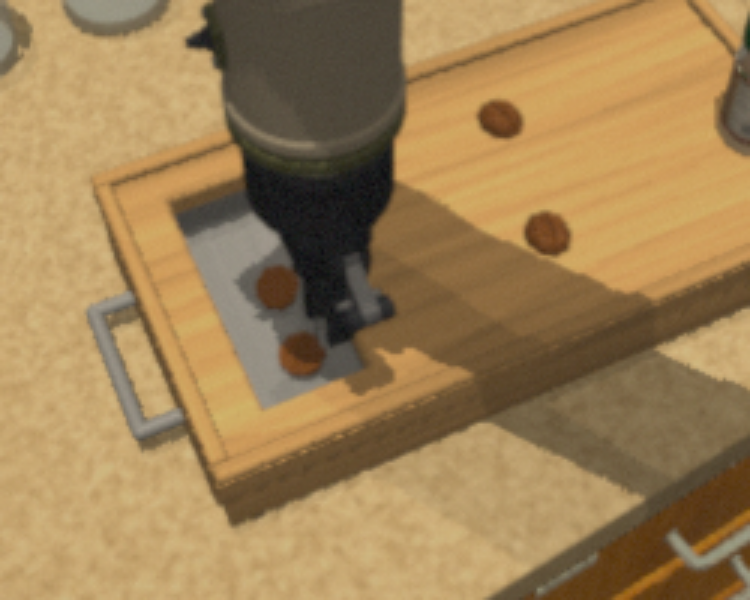

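Two walnuts are now down in the pan, at crop (278,287) and (302,353). The other two are still in place. Next is walnut 2.

Request:
carry_out:
  commands:
    - [[0, 0, -0.5, 0, 0, 0], [0, 0, -0.5, 0, 0, 0], [-0.42, 0.2, 0, 0, 0, 0], [-0.42, 0.2, 0, 0, 0, 0], [-0.42, 0.2, 0, 0, 0, 0], [-0.42, 0.2, 0, 0, 0, 0], [-0.42, 0.2, 0, 0, 0, 0], [-0.42, 0.2, 0, 0, 0, 0], [-0.42, 0.2, 0, 0, 0, 0], [-0.42, 0.2, 0, 0, 0, 0], [-0.42, 0.2, 0, 0, 0, 0], [-0.42, 0.2, 0, 0, 0, 0], [-0.42, 0.2, 0, 0, 0, 0], [-0.42, 0.2, 0, 0, 0, 0], [0, 0, 0, 0, 0, 0], [0, 0, 0, 0, 0, 0], [0, 0, 0.5, 0, 0, 0], [0, 0, 0.5, 0, 0, 0], [0, 0, 0, 0, 0, 0], [0, 0, 0, 0, 0, 0]]

```text
clock: 16.17
position: [0.5459, -0.1579, 0.0629]
ee_rot: [0.747, 0.665, -0.0, -0.001]
ft_force: [0.4, -0.7, -0.1]
grip_width: 0.164
grasp_force: 0.0
```

Request:
carry_out:
  commands:
    - [[0.2, 0, 0, 0, 0, 0], [0.2, 0, 0, 0, 0, 0], [0.2, 0, 0, 0, 0, 0], [0.2, 0, 0, 0, 0, 0], [0.2, 0, 0, 0, 0, 0], [0.2, 0, 0, 0, 0, 0], [0.2, 0, 0, 0, 0, 0], [0.2, 0, 0, 0, 0, 0], [0.2, 0, 0, 0, 0, 0], [0.2, 0, 0, 0, 0, 0], [0.2, 0, 0, 0, 0, 0], [0.2, 0, 0, 0, 0, 0], [0.2, 0, 0, 0, 0, 0], [0.2, 0, 0, 0, 0, 0], [0.2, 0, 0, 0, 0, 0], [0.2, 0, 0, 0, 0, 0]]

```text
clock: 17.5
position: [0.5622, -0.0319, 0.0641]
ee_rot: [0.747, 0.664, 0.0, 0.001]
ft_force: [0.2, -4.2, 5.1]
grip_width: 0.165
grasp_force: 3.4
```

Run:
```python
from h import *
o=get_obs();print(o["position"],bd(o["position"]))
for r in nuts("scene",camera("scene")):
    b=bd(r[2])
    if abs(b[0])<.1 and abs(b[1])<.2: print(*r,b)
```

```text
[ 0.56220105 -0.03185655  0.06405108] [0.0482 0.0546]
[288.  277.1] 316 [0.5536 0.052  0.062 ] [0.0301 0.1369]
[293.7 300.7] 34 [0.5031 0.0681 0.062 ] [-0.022   0.1471]
[303.5 322.8] 31 [0.4555 0.0756 0.062 ] [-0.0701  0.149 ]
```

Run:
```python
from h import *
A=camera("scene");B=camera("top")
a=cv2.resize(A[200:360,240:440,::-1],None,fx=2.5,fy=2.5)
b=cv2.resize(B[210:370,200:360,::-1],None,fx=2.5,fy=2.5)
cv2.imwrite("pics/s6.png",cv2.resize(np.hstack([a,b[:, :300]]),(800,400)))
```

```text
(no output)
```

View pics/s6.png

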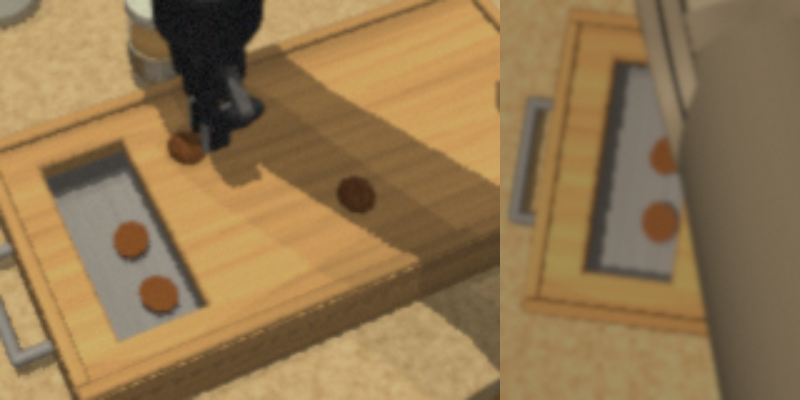

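Walnut 2 is lying flat just ahead of the fingers, and two walnuts are clearly on the pan floor. I'll go on with the same sweep.

Request:
carry_out:
  commands:
    - [[0.15, 0, 0, 0, 0, 0], [0.15, 0, 0, 0, 0, 0], [0.15, 0, 0, 0, 0, 0], [0.15, 0, 0, 0, 0, 0], [0.15, 0, 0, 0, 0, 0], [0.15, 0, 0, 0, 0, 0], [0.15, 0, 0, 0, 0, 0], [0.15, 0, 0, 0, 0, 0], [0.15, 0, 0, 0, 0, 0], [0.15, 0, 0, 0, 0, 0], [0.15, 0, 0, 0, 0, 0], [0.15, 0, 0, 0, 0, 0], [0, 0, 0, 0, 0, 0], [0, 0, 0, 0, 0, 0], [0, 0, 0, 0, 0, 0]]

```text
clock: 18.9
position: [0.5699, 0.0395, 0.0631]
ee_rot: [0.747, 0.665, -0.0, -0.0]
ft_force: [0.5, -0.2, 0.1]
grip_width: 0.165
grasp_force: 0.0
```

Run:
```python
from h import *
o=get_obs();print(o["position"],bd(o["position"]),o["ft_force"],o["grasp_force"])
A=camera("scene")
cv2.imwrite("pics/s7.png",cv2.resize(A[200:360,240:440,::-1],None,fx=2.5,fy=2.5))
```

```text
[0.56988191 0.0395045  0.06314211] [0.0477 0.1263] [ 0.52128659 -0.18143146  0.13459794] 0.0
```

View pics/s7.png

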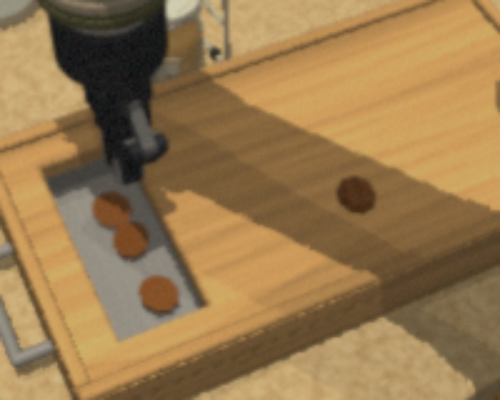

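Three walnuts are in the pan, at crop (112,210), (130,240) and (158,293). Last is walnut 4, at (355,194).

Request:
carry_out:
  commands:
    - [[0, 0, -0.5, 0, 0, 0], [0, 0, -0.5, 0, 0, 0], [-0.38, -0.19, 0, 0, 0, 0], [-0.38, -0.19, 0, 0, 0, 0], [-0.38, -0.19, 0, 0, 0, 0], [-0.38, -0.19, 0, 0, 0, 0], [-0.38, -0.19, 0, 0, 0, 0], [-0.38, -0.19, 0, 0, 0, 0], [-0.38, -0.19, 0, 0, 0, 0], [-0.38, -0.19, 0, 0, 0, 0], [-0.38, -0.19, 0, 0, 0, 0], [-0.38, -0.19, 0, 0, 0, 0], [-0.38, -0.19, 0, 0, 0, 0], [-0.38, -0.2, 0, 0, 0, 0], [0, 0, 0, 0, 0, 0], [0, 0, 0, 0, 0, 0], [0, 0, 0.5, 0, 0, 0], [0, 0, 0.5, 0, 0, 0], [0, 0, 0, 0, 0, 0], [0, 0, 0, 0, 0, 0]]

```text
clock: 20.62
position: [0.4576, -0.1297, 0.063]
ee_rot: [0.747, 0.665, -0.0, -0.001]
ft_force: [0.6, 0.5, 1.5]
grip_width: 0.165
grasp_force: 0.0
```

Request:
carry_out:
  commands:
    - [[0.18, 0, 0, 0, 0, 0], [0.18, 0, 0, 0, 0, 0], [0.18, 0, 0, 0, 0, 0], [0.18, 0, 0, 0, 0, 0], [0.18, 0, 0, 0, 0, 0], [0.18, 0, 0, 0, 0, 0], [0.18, 0, 0, 0, 0, 0], [0.18, 0, 0, 0, 0, 0], [0.18, 0, 0, 0, 0, 0], [0.18, 0, 0, 0, 0, 0], [0.18, 0, 0, 0, 0, 0], [0.18, 0, 0, 0, 0, 0], [0.18, 0, 0, 0, 0, 0], [0.18, 0, 0, 0, 0, 0], [0.18, 0, 0, 0, 0, 0], [0.18, 0, 0, 0, 0, 0], [0.18, 0, 0, 0, 0, 0]]

```text
clock: 22.03
position: [0.4725, -0.0092, 0.0639]
ee_rot: [0.747, 0.664, -0.0, 0.001]
ft_force: [-1.2, -5.0, 7.1]
grip_width: 0.165
grasp_force: 3.7
```

Request:
carry_out:
  commands:
    - [[0.15, 0, 0, 0, 0, 0], [0.15, 0, 0, 0, 0, 0], [0.15, 0, 0, 0, 0, 0], [0.15, 0, 0, 0, 0, 0], [0.15, 0, 0, 0, 0, 0], [0.15, 0, 0, 0, 0, 0], [0.15, 0, 0, 0, 0, 0], [0.15, 0, 0, 0, 0, 0], [0.15, 0, 0, 0, 0, 0], [0.15, 0, 0, 0, 0, 0], [0, 0, 0, 0, 0, 0], [0, 0, 0, 0, 0, 0], [0, 0, 0, 0, 0, 0], [0, 0, -0.5, 0, 0, 0], [0, 0, -0.6, 0, 0, 0], [0, 0, -0.6, 0, 0, 0], [0, 0, -0.6, 0, 0, 0], [0, 0, 0, 0, 0, 0]]

```text
clock: 23.53
position: [0.4812, 0.0504, 0.1595]
ee_rot: [0.747, 0.664, 0.002, 0.002]
ft_force: [0.6, 0.4, 0.9]
grip_width: 0.168
grasp_force: 0.0
```

Run:
```python
from h import *
o=get_obs();print(o["position"],bd(o["position"]),o["ft_force"],o["clock"])
A=camera("scene")
cv2.imwrite("pics/s8.png",cv2.resize(A[140:400,160:520,::-1],None,fx=2.2,fy=2.2))
```

```text
[0.48119828 0.05043228 0.15951293] [-0.0417  0.127 ] [0.60341894 0.43545359 0.91775222] 23.5333
```

View pics/s8.png

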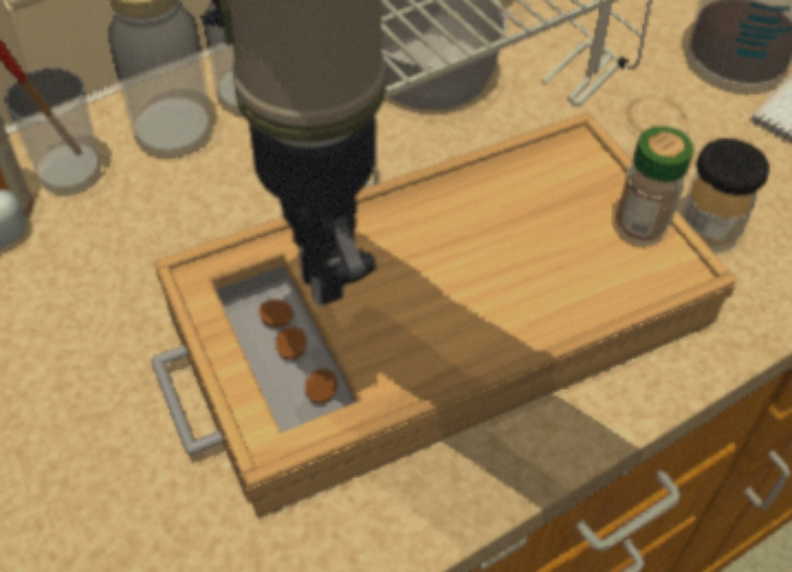

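The picture shows three walnuts, at crop (277,312), (291,343) and (321,386). The jars are undisturbed. The fourth walnut isn't visible; the hand or another walnut may be hiding it. I've used all my picture views, so I'll look for it numerically with masks.

Run:
```python
from h import *
for n in("scene","top"):
    A=camera(n)
    for r in nuts(n,A):
        b=bd(r[2]); f=bd(cast(n,r[0],.012)[0])
        if abs(b[0])<.2 and -.25<b[1]<.4: print(n,r[0],r[1],"z.062",b,"z.012",f)
```

```text
scene [379.7 179.3] 86 z.062 [ 0.1914 -0.1457] z.012 [ 0.2391 -0.1773]
scene [290.2 241.5] 25 z.062 [0.108  0.1009] z.012 [0.1495 0.0875]
scene [289.5 288. ] 312 z.062 [0.0063 0.1435] z.012 [0.0404 0.1334]
scene [408.4 332.5] 34 z.062 [-0.1619 -0.001 ] z.012 [-0.1403 -0.022 ]
top [329.7 206. ] 343 z.062 [0.1505 0.029 ] z.012 [0.1639 0.0301]
top [428.9 309.6] 270 z.062 [-0.0232 -0.1739] z.012 [-0.0192 -0.184 ]
```

Request:
carry_out:
  commands:
    - [[0, 0, -0.6, 0, 0, 0], [0.75, 0, -0.2, 0, 0, 0], [0.75, 0, -0.2, 0, 0, 0], [0.75, 0, -0.2, 0, 0, 0], [0.75, 0, 0, 0, 0, 0], [0.75, 0, 0, 0, 0, 0], [0.75, 0, 0, 0, 0, 0], [0.75, 0, 0, 0, 0, 0], [0.75, 0, 0, 0, 0, 0], [0, 0, 0, 0, 0, 0], [0, 0, 0, 0, 0, 0]]

```text
clock: 24.6
position: [0.5057, 0.2903, 0.2016]
ee_rot: [0.746, 0.666, -0.001, -0.001]
ft_force: [0.3, 0.5, -0.6]
grip_width: 0.166
grasp_force: 0.0
```

```bash
cat > m.py <<'E'
from h import *
def rep():
  for n in("scene","top"):
    A=camera(n);h=cv2.cvtColor(A,cv2.COLOR_RGB2HSV)
    m=((h[...,0]<16)&(h[...,1]>110)&(h[...,2]<190)).astype(np.uint8)
    p=camera_params(n)
    k,l,s,c=cv2.connectedComponentsWithStats(m)
    for i in range(1,k):
        b=bd(cast(n,c[i],.062)[0]); f=bd(cast(n,c[i],.012)[0])
        if s[i,4]>15 and abs(b[0])<.15 and -.25<b[1]<.3: print(n,c[i].round(1),"area",s[i,4],"bbox",s[i,:4],"z.062",b,"z.012",f,"rgb",A[l==i].mean(0).round())
E
python3 -c "
from m import *
rep()"
```

```text
scene [288.6 288.8] area 308 bbox [278 276  21  27] z.062 [0.0055 0.1456] z.012 [0.0395 0.1356] rgb [131.  81.  42.]
scene [305.9 314.8] area 167 bbox [299 308  15  15] z.062 [-0.0574  0.1391] z.012 [-0.0281  0.1287] rgb [103.  65.  36.]
top [269.7 254.1] area 168 bbox [263 247  15  15] z.062 [0.0455 0.1298] z.012 [0.0532 0.1363] rgb [113.  71.  40.]
top [267.1 271.6] area 166 bbox [260 265  16  14] z.062 [0.0124 0.1302] z.012 [0.0182 0.1367] rgb [115.  72.  41.]
top [265.9 297.6] area 141 bbox [260 291  13  14] z.062 [-0.0356  0.1259] z.012 [-0.0324  0.1321] rgb [87. 55. 31.]
top [246.2 317.9] area 100 bbox [234 314  22  10] z.062 [-0.0767  0.1568] z.012 [-0.0757  0.1648] rgb [67. 43. 23.]
```

Run:
```python
from m import *
B=camera("top"); A=cv2.imread("pics/top0.png")[:,:,::-1]
h=cv2.cvtColor(A,cv2.COLOR_RGB2HSV); m=(h[...,0]<16)&(h[...,1]>110)&(h[...,2]<190)
print("before count in region",m[310:328,230:262].sum())
for y in range(304,330,2): print(y," ".join("%3d,%2d"%(B[y,x,0],int(B[y,x,0])-int(B[y,x,2])) for x in range(230,278,3)))
d=(np.abs(B.astype(int)-A).max(2)>50).astype(np.uint8); k,l,s,c=cv2.connectedComponentsWithStats(d)
for i in range(1,k):
    if s[i,4]>25: print(c[i].round(),s[i],bd(cast("top",c[i],.03)[0]))
# opening corner pixel positions
p=camera_params("top")
def px(xb,yb,z):
    X=np.r_[c0+xb*ex+yb*ey,z]; return cv2.projectPoints(X[None],cv2.Rodrigues(p["R"])[0],p["t"],p["mtx"],np.array([p["k1"],0,0,0,0.]))[0].ravel().round(1)
for x in(-.08,.08):
    for y in(.115,.18): print(x,y,px(x,y,.058),px(x,y,.006))
```

```text
before count in region 0
304 117,70 110,65  68,27  65, 9  76,12  78,11  76,11  79,12  80,13  81,11  78,18  74,38  72,41  75,41 145,81 162,89
306 112,67 103,63  66,21  66,10  77,10  77,10  77,11  79,12  78,11  82,12  80,13  78,18  70,16  78,20 127,72 156,86
308 111,66  96,59  65,18  64,10  78,11  79,12  78,11  78,11  79,11  80,12  79,12  79,13  78,11  84,21 109,65 133,74
310 112,67  94,57  64,16  67,11  78,12  77,10  79,13  80,13  80,11  81,13  79,12  80,11  79,12  84,24 106,62 111,65
312 113,69  94,55  65,14  69,10  77,12  71,14  71,14  77,12  79,12  80,11  79,12  79,11  81,12  88,29 108,65 107,65
314 118,71  93,55  64,11  70,11  66,21  56,31  56,31  64,17  80,12  81,13  80,12  78,12  79,12  89,33 113,68 112,67
316 117,69  86,48  64, 9  65,14  53,35  54,46  55,44  53,37  72,14  80,12  79,13  80,12  81,12  93,39 115,69 114,69
318 115,70  88,51  76,24  64,27  58,42  61,43  54,46  56,48  63,22  79,11  78,11  80,13  80,13  97,45 113,69 114,68
320 114,70 109,66 108,63 102,61  95,60  89,57  79,52  71,50  68,39  81,16  80,14  81,13  81,13 100,50 116,69 115,69
322 110,66 111,67 111,68 111,67
[... 846 characters left out ...]
341]
[256. 301.] [242 277  31  43 897] [-0.0423  0.1484]
[172. 286.] [170 282   5   9  32] [-0.0342  0.3137]
[298. 309.] [291 302  16  15 189] [-0.0476  0.0656]
[343. 312.] [337 304  14  17 189] [-0.043  -0.0193]
[226. 327.] [218 322  22   9  65] [-0.0967  0.1969]
[287. 334.] [258 330  51  10 225] [-0.0962  0.0822]
[301. 362.] [ 227  333  124   58 2097] [-0.1454  0.0489]
[614. 375.] [ 577  356   63   32 1109] [-0.108  -0.5503]
[358. 384.] [352 375  14  16 112] [-0.1723 -0.0609]
[ 73. 441.] [    0   397   168    83 10284] [-0.3462  0.4564]
-0.08 0.115 [268.8 322.5] [271.7 323.3]
-0.08 0.18 [233.9 318.2] [238.6 319.2]
0.08 0.115 [280.2 237.5] [282.5 242.6]
0.08 0.18 [246.2 233.6] [250.2 238.9]
```

Run:
```python
from m import *
B=camera("top"); A=cv2.imread("pics/top0.png")[:,:,::-1]
for y in range(372,396,3): print(y," ".join("%3d,%2d|%3d"%(B[y,x,0],int(B[y,x,0])-int(B[y,x,2]),A[y,x,0]) for x in range(343,373,4)))
p=camera_params("scene")
def px(xb,yb,z):
    X=np.r_[c0+xb*ex+yb*ey,z]; return cv2.projectPoints(X[None],cv2.Rodrigues(p["R"])[0],p["t"],p["mtx"],np.array([p["k1"],0,0,0,0.]))[0].ravel().round(1)
print("scene px of nut spot",px(-.078,.165,.012),"near corner",px(-.08,.18,.058),px(-.08,.115,.058))
print("bar home",px(0,.2455,.022)); S=camera("scene")
b=cast("top",(358,384),0)[0];q=bd(b);u,v=px(*q,0).astype(int);print(u,v,S[v-2:v+3,u-2:u+3].mean((0,1)).round(),S[v,u+15],S[v,u-15])
```

```text
372 107,47|155 108,48|154 154,72|154 140,64|154 137,58|155 158,73|154 160,69|154 160,74|154
375 104,48|154 105,48|155 112,50|153 106,48|154 104,48|154 114,53|153 149,66|152 160,74|154
378 102,48|153 101,49|154 106,48|155 103,49|153 100,49|151 108,48|154 109,48|155 141,58|153
381 102,48|154 101,49|153 106,48|153 103,47|154 102,48|154 105,48|153 109,48|154 104,48|152
384 105,47|153 104,48|153 108,47|154 102,47|154 104,48|153 105,50|154 110,48|154 104,48|154
387 107,48|154 104,48|153 105,48|153 102,48|153 101,46|152 102,48|154 108,49|153 101,47|153
390 104,47|152 104,48|151 106,46|153 103,47|151  98,48|149  99,47|151 101,47|150 103,50|151
393 116,40|118 110,37|111 105,20|106  97,22|101  97,24| 97  93,25| 97  92,25| 96  91,26| 93
scene px of nut spot [298.2 344.4] near corner [288.9 335.6] [324.3 321.2]
bar home [239.7 323.4]
437 342 [129. 109.  75.] [121 103  71] [129 110  76]
```

The dark blob near the front edge is only the arm's shadow. The fourth walnut shows from above on the pan floor at the near end of the opening. It's hidden behind the opening's near edge in the scene view, as the geometry predicts. Handing in.

```bash
python3 -c "
from workcell import *
print(hand_in())"
```

```text
the job is handed in; nothing more can be done
None
```

I pushed the drawer home and swept all four walnut halves into it, leaving the jars untouched; the fourth walnut I confirmed only by colour and position in the top view, because the opening's edge hid it in the other camera.

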